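Load and start the bench steam steriliser

TASK

Get the steriliser going: lay every gauze pack from the steel tray flat in its chamber, swing the lid arm back over the chamber as far as it goes and then screw the lid fully down with the hand wheel (one full turn clockwise), and shut the drain valve at the back. Only when the lid is down and the valve shut, reach into the recess in the control block and turn the thermostat knob clockwise from off until its white line points at the broad mark, for that knob switches the heater on. Leave the gel bottle and the timer where they stand.

Things in the scene. Friction and masses are not known exactly. Their poses are not given: they have to be found in the camera images.
- pack_a: sealed square paper pack of gauze, about 58 x 58 mm, 12 mm thick, 12 g (solid 56 x 56 x 12 mm); there are two to four such packs (None: this one is absent). Starts flat on the floor of the steel tray. Origin: centre of its underside; z is the flat face's normal, x and y run parallel to its sides
- pack_b: sealed square paper pack of gauze, about 58 x 58 mm, 12 mm thick, 12 g (solid 56 x 56 x 12 mm); there are two to four such packs (None: this one is absent). Starts flat on the floor of the steel tray. Origin: centre of its underside; z is the flat face's normal, x and y run parallel to its sides
- pack_c: sealed square paper pack of gauze, about 58 x 58 mm, 12 mm thick, 12 g (solid 56 x 56 x 12 mm); there are two to four such packs (None: this one is absent). Starts flat on the floor of the steel tray. Origin: centre of its underside; z is the flat face's normal, x and y run parallel to its sides
- pack_d: sealed square paper pack of gauze, about 58 x 58 mm, 12 mm thick, 12 g (solid 56 x 56 x 12 mm); there are two to four such packs (None: this one is absent). Starts flat on the floor of the steel tray. Origin: centre of its underside; z is the flat face's normal, x and y run parallel to its sides
- tray: shallow stainless tray, 250 (x) x 260 (y) mm outside, floor 3 mm thick, rim 5 to 6 mm above the table; fixed; the packs start on it. Origin: centre of its underside on the table
- steriliser: bench steam steriliser, fixed. Origin: on the table, on the axis of the round chamber; y points to the pillar of the lid arm (left), -y to the white control block (right), x to the rear. Chamber: round steel vessel open at the top, bore 220 mm, rim 105 mm above the table. Behind the control block the drain pipe runs along x and carries the ball valve
- recess (a point): centre of the mouth of the round recess in the control block (124 x 108 mm in x and y, recess in its middle), 100 mm above the table. Recess: bore 84 mm, 34 mm deep, its lip stands 2.5 mm proud. The thermostat knob stands in the middle of it; axes as the steriliser's
- chamber_floor (a point): centre of the chamber's flat floor, 55 mm above the table and 50 mm below the rim; axes as the steriliser's
- lid_arm (a joint): angle of the swing arm about the vertical pillar, rad: 0 = lid centred over the chamber, against its stop; grows to 2.2 as the arm swings away to the rear (anticlockwise from above). Starts at 1.75 to 2.1. Stays where left, turns with about 0.3 N m (4 N at the handle)
- pillar_top (a point): point on the axis of the pillar, 180 mm from the chamber axis (steriliser y), 168 mm above the table; axes as the steriliser's
- swing_grip (a point): middle of the upright black grip on the swing arm, 19 mm in diameter, 32 mm high, 75 mm from the pillar's axis, this point 191 mm above the table. The arm's top lies 25 mm below this point. Axes: the arm runs from the pillar along this point's -y
- wheel (a joint): angle of the hand wheel of the lid, rad, clockwise from above: 0 = screwed up (starts 0 to 0.4), 6.28 = stop, lid screwed fully down on the rim. The screw lowers lid, wheel and crank by 10 mm in the full turn; turns with about 0.05 N m and stays where left. It turns about the vertical axis through wheel_hub
- wheel_hub (a point): top of the wheel's hub, on its axis; the wheel (124 mm across its round rim, 137 mm over the tube's outside) rides on the lid (232 mm across), which hangs from the arm 180 mm from the pillar's axis. Lid screwed up: this point is 202 mm above the table
- crank_grip (a point): middle of the upright black crank knob on the wheel, 19 mm in diameter, 32 mm high, 52 mm from the wheel's axis; spins freely on its pin, so that it can be held while the wheel goes round. Lid screwed up: this point is 218 mm above the table; the wheel's rim tube is 21 to 35 mm below it
- valve (a joint): angle of the drain valve's lever, rad: 0 = along the pipe, pointing to the rear (+x of the steriliser), open (starts 0 to 0.3); 1.57 = stop, across the pipe, pointing to the vessel (+y), shut; turns anticlockwise from above with about 0.04 N m, stays where left
- valve_pivot (a point): axis of the valve lever at the height of its grip, 102 mm above the table; axes as the steriliser's
- valve_grip (a point): middle of the black grip of the lever, a level bar 46 mm long, 12 mm wide and 12 mm high, 47 mm from the lever's axis; its x axis points outward along the lever. The pipe below is 81 mm above the table at its top
- thermostat (a joint): angle of the thermostat knob, rad, clockwise from above: 0 = off, white line pointing to -x of the steriliser, at the round dot (starts 0 to 0.25); 2.2 = white line at the broad mark among the thin ones on the floor of the recess; stop at 4.6; turns with about 0.03 N m and stays where left
- knob_grip (a point): on the axis of the black thermostat knob in the recess, 84.5 mm above the table: middle of its grip bar, 42 mm long, 12 mm wide, from 74.5 mm (top of the round skirt, 44 mm across) to 93.5 mm above the table, so its top is 9 mm below the lip of the recess. The x axis lies along the bar; -x is the end with the white line
- gel_bottle: bystander: pale blue pump bottle, 196 mm high, origin under it
- timer: bystander: white wedge-shaped timer, 38 x 72 x 52 mm, origin under it

How it is judged:
By the outcome, as a careful person would: the job done as asked, in the order asked, and still so for the second after the job is handed in, with the robot touching nothing.
Of pack_a, pack_b, pack_c, pack_d only 2 to 4 are there at a start; the rules pass over those that are not, and their reading is None.
At some moment in a run one of pack_a, pack_b, pack_c, pack_d may be knocked a few centimetres aside while the robot is not near it.
Once in a run the grip may slacken for a moment while it holds something.
It also fails if it takes over 210 s, if anything falls off the work surface, if the arm or the gripper's body presses on something with over 40 N, if the wrist force passes 120 N, or if a joint passes its speed limit or range.

ROBOT

A 6-joint arm with a two-finger parallel gripper is mounted at the origin on the work surface; the furniture and walls round the work are solid. World frame = base frame: x ahead of the robot, y to its left, z up, the work surface at z = 0. Lengths are in m, angles in rad, forces in N, time in s.
With the tool pointing down it reaches from about 0.275 to 0.85 m from the base axis. Payload 19 kg.
Tool frame: the origin (TCP) lies at the very end of the fingers, on their centre line; the grasp point (between the pads) lies env.tcp_to_grasp behind it (env.tcp_to_grasp is the distance from the TCP to the grasp point, in m); z points along the fingers, y is the line along which they close (so a half turn about z gives the same grasp; the last joint's range is limited). The gripper opens to 85 mm and grips with 20 to 120 N. Pads are 22 mm wide; open, the fingers measure 114 mm over their backs; the gripper's body (76 mm by 85 mm) begins 54 mm behind the grasp point. The pads swing forward as they close: fully open they stand 13 mm farther back than shut.
Start: joints at [-1.245, 0.15, 1.437, -0, 1.554, -0.134], TCP at [0.255, -0.515, 0.231] pointing down, gripper open.
Joint ranges: [-2.8, 2.8], [-0.68, 2.1], [0.12, 2.68], [-1.39, 4.53], [0.16, 2.79], [-2.81, 2.81]. Speed limits (rad/s): [1.89, 1.89, 2.22, 3.01, 3.01, 3.01].

INTERFACE

Orientations are given as [roll, pitch, yaw] about the fixed x, y, z axes, in that order (R = Rz(yaw) Ry(pitch) Rx(roll)).
In Python, from workcell import env gives the robot as it stands.
- The arm moves only by the tool send_rows, never from a script. Its argument "increments" is a list of rows, each an object with "travel": the shift along the world's x, y, z in m, a list of three; "turn": the turn about the world's z in degrees. In form: [{"travel": [tx, ty, tz], "turn": turn}, ...]. A call has 1 to 8 rows; each row is the pose to reach, as a shift and turn from the pose commanded when the call began; what a row does not reach only later rows make up. A row lasts 1/8 s, in which the tool goes at most 62.5 mm and 10.7 degrees, less where a joint would pass 70% of its speed; a pose out of reach is approached as far as the arm can. A call with a gripper value outside its range is refused whole. "grip" is the closure, from -1 (fully open) to 1 (shut), set as the call begins (left out, the last holds). The fingers move at their own pace and stop on an object; "grip_force" is the grip in N (left out, the last holds). Time passes only in rows, so rows that repeat a pose let the fingers close. It gives the time, the measured TCP pose, the force, the opening and the grip force at its end, in the units of the state.
- env.sense(): the state, without advancing time (a new reading comes with each control period).
- env.camera(name): name is "scene" or "top" or "wrist"; returns the picture (480x640x3 uint8, red, green, blue); there is no depth.
- env.calibration(name): a dict with "camera_matrix" (3x3 intrinsics, pixels), "xyz" and "attitude" of the camera in the world. Camera axes: x right, y down, z forward; pixel columns grow to the right and rows downward; lengths in m; the calibration is good to about 2 mm. A picture is of the moment at which its call begins: read the wrist's pose just before it. calibration takes no time and is no camera call; for the wrist camera it gives the pose at the moment of the call.
- env.job_done(): hands the job in; it is judged then, once.
The state is a dict: "time": time; "joint_pos": joint angles; "dq": joint speeds; "tau": joint torques, N m; "eef_pos": TCP position; "orientation": TCP orientation; "contact_force": force on the tool from outside, world axes, zero at the start; "wrist_torque": the same for the moment, N m; "width": finger opening in m; "grip_force": force on a finger pad.
Only numpy, scipy, OpenCV 4.12 (cv2) and the standard library are available. Lean on these libraries where they do the work, as an engineer would, in place of code of your own. Each camera call takes 0.05 s, during which the arm holds its last target. There are 200 camera calls.

## Working session

There is one attempt and no reset: what is moved stays moved. The work goes in short steps, Python scripts to look and compute and a tool call to move; the robot and the scene stay as the last step left them, time stands still between calls to the robot, and variables do not carry over. Pictures are saved under pics/ and viewed, at most 14 in all, crops included, and the job is handed in when it is done.

Besides the shell and the picture viewer there is one more tool, called after "Call:" in YAML: its name, and indented under it one key for each argument. send_rows: Moves the arm, as the interface text tells. Its arguments: {"type":"object","properties":{"increments":{"type":"array"},"grip":{"type":"number"},"grip_force":{"type":"number"}},"required":["increments"]}

```bash
ls; mkdir -p pics; python3 - <<'E'
from workcell import env
import cv2
s=env.sense(); print({k:(v if not hasattr(v,'round') else v) for k,v in s.items()}); print(env.tcp_to_grasp)
for n in ("scene","top"):
    c=env.calibration(n); print(n,c)
    cv2.imwrite(f"pics/{n}0.png",env.camera(n)[:,:,::-1])
E
```

```text
pics
{'time': 0.0, 'joint_pos': array([-1.24499611e+00,  1.51014905e-01,  1.43799923e+00,  3.41198503e-05,
        1.55380796e+00, -1.33972984e-01]), 'dq': array([ 0.00179421, -0.00155652,  0.00017556, -0.00018383,  0.00076539,
        0.00059323]), 'tau': array([-6.49665217e-04, -7.13047099e+01, -5.70864379e+01, -1.59620495e-04,
        9.05128109e-03, -4.47062632e-05]), 'eef_pos': array([ 0.25508373, -0.51506097,  0.23067483]), 'orientation': array([-3.14037878e+00, -1.98028388e-04,  4.59772484e-01]), 'contact_force': array([-0.12747888,  0.69972822, -0.66908782]), 'wrist_torque': array([ 0.0703115 ,  0.04582589, -0.0103461 ]), 'grip_force': 0.0, 'width': 0.08570500943779893}
0.0187
scene {'camera_matrix': array([[443.94480803,   0.        , 314.23574949],
       [  0.        , 443.94480803, 231.9647487 ],
       [  0.        ,   0.        ,   1.        ]]), 'xyz': array([1.40898764, 0.54660788, 0.64205697]), 'attitude': array([-1.99535205,  0.0207064 ,  2.09606041])}
top {'camera_matrix': array([[590.59069965,   0.        , 320.42225751],
       [  0.        , 590.59069965, 241.30337167],
       [  0.        ,   0.        ,   1.        ]]), 'xyz': array([0.34890373, 0.0098941 , 1.69268969]), 'attitude': array([-3.05524769e+00, -2.08437053e-04, -1.59621376e+00])}
```

View pics/top0.png

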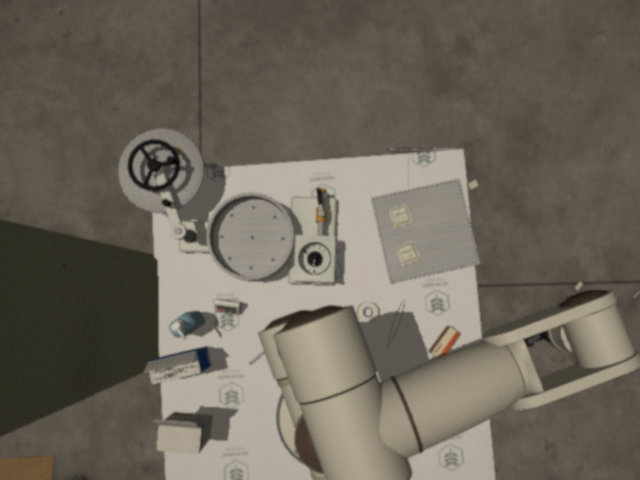

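View pics/scene0.png

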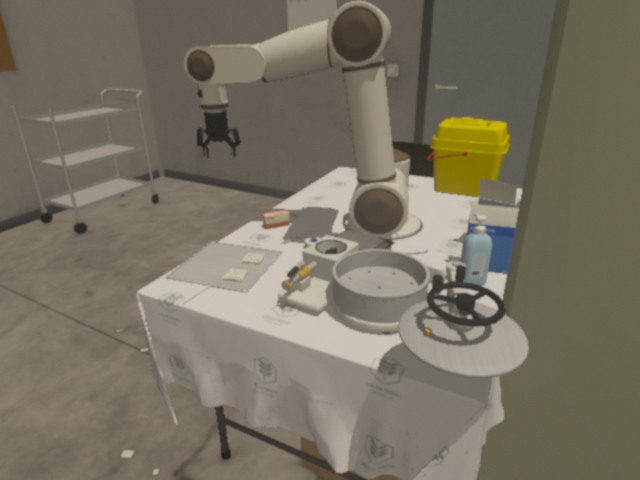

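Two packs on the tray (401,215) and (407,254); lid at (162,172) swung to the rear; chamber centred (252,237); knob (316,259); valve near (321,203).

```bash
cat > h.py <<'E'
from workcell import env
import numpy as np, cv2
from scipy.spatial.transform import Rotation as R
def w(cal,px,z):
    K=cal["camera_matrix"];d=R.from_euler("xyz",cal["attitude"]).as_matrix()@np.linalg.solve(K,[*px,1.])
    return cal["xyz"]+d*(z-cal["xyz"][2])/d[2]
def p(cal,X):
    c=R.from_euler("xyz",cal["attitude"]).as_matrix().T@(np.asarray(X,float)-cal["xyz"]);q=cal["camera_matrix"]@c
    return q[:2]/q[2]
def snap(n,f):
    c=env.calibration(n); im=env.camera(n)[:,:,::-1].copy(); cv2.imwrite("pics/"+f,im); return c,im
E
python3 - <<'E'
from h import *
c=env.calibration("top")
for n,px,z in [("pa",(401,215),.015),("pb",(407,254),.015),("chamber",(252,237),.105),("pillar",(179,231),.17),("knob",(316,259),.09),("hub",(154,165),.2),("valve",(320,213),.1),("vend",(322,190),.1),("tl",(373,197),.005),("br",(480,263),.005)]:
    print(n,w(c,px,z).round(3))
im=cv2.imread("pics/top0.png")
cv2.imwrite("pics/top0c.png",cv2.resize(im[120:290,110:360],(800,544),interpolation=cv2.INTER_CUBIC))
print(env.calibration("wrist"))
E
```

```text
pa [ 0.564 -0.227  0.015]
pb [ 0.452 -0.24   0.015]
chamber [0.503 0.19  0.105]
pillar [0.517 0.372 0.17 ]
knob [0.44  0.019 0.09 ]
hub [0.685 0.428 0.2  ]
valve [0.564 0.005 0.1  ]
vend [ 0.627 -0.002  0.1  ]
tl [ 0.619 -0.149  0.005]
br [ 0.421 -0.449  0.005]
{'camera_matrix': array([[398.26989275,   0.        , 324.99375693],
       [  0.        , 398.26989275, 233.32458119],
       [  0.        ,   0.        ,   1.        ]]), 'xyz': array([ 0.32141847, -0.48223202,  0.37271216]), 'attitude': array([ 2.85183558e+00, -1.00132651e-04, -1.11013230e+00])}
```

View pics/top0c.png

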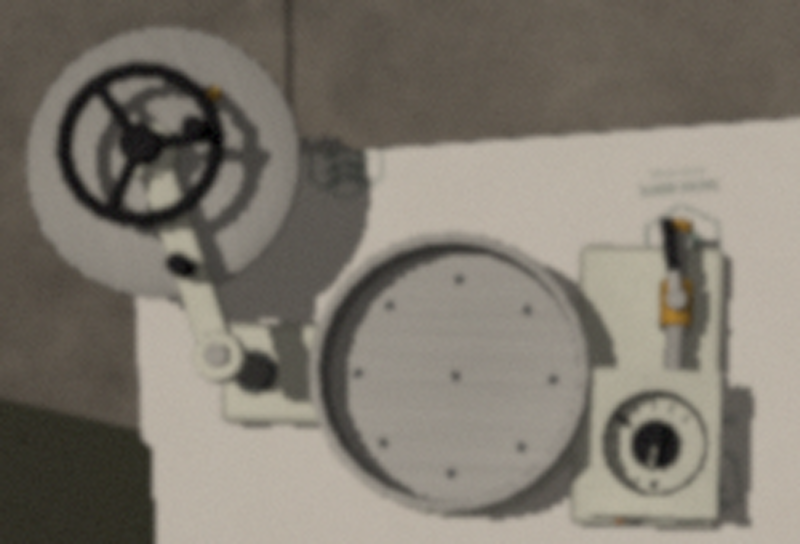

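Call:
send_rows:
  increments:
    - {"travel": [0.18, 0.25, 0.09], "turn": -26}
    - {"travel": [0.18, 0.25, 0.09], "turn": -26}
    - {"travel": [0.18, 0.25, 0.09], "turn": -26}
    - {"travel": [0.18, 0.25, 0.09], "turn": -26}
    - {"travel": [0.18, 0.25, 0.09], "turn": -26}
    - {"travel": [0.18, 0.25, 0.09], "turn": -26}
    - {"travel": [0.18, 0.25, 0.09], "turn": -26}
    - {"travel": [0.18, 0.25, 0.09], "turn": -26}

```text
time: 1.1
eef_pos: [0.4345, -0.2661, 0.3206]
orientation: [-3.141, 0.001, 0.005]
contact_force: [0.1, -0.6, 0.4]
width: 0.0852
grip_force: 0.0
```

```bash
python3 - <<'E'
from h import *
s=env.sense();print(s["eef_pos"].round(4),s["orientation"].round(3),s["time"])
c,im=snap("wrist","w1.png"); 
c=env.calibration("top")
for n,px,z in [("floorhole",(252.5,237.5),.055),("pillar",(177.8,231),.168),("sgrip",(166.6,202.5),.207),("crank",(171,160),.234),("hub",(154.7,165.3),.202),("knob",(315,259.4),.0935),("valve_end",(319,190),.102),("piv",(321.5,211),.102)]:
    print(n,w(c,px,z).round(3))
E
```

```text
[ 0.4345 -0.2661  0.3206] [-3.141e+00  1.000e-03  5.000e-03] 1.1
floorhole [0.506 0.195 0.055]
pillar [0.517 0.376 0.168]
sgrip [0.586 0.394 0.207]
crank [0.689 0.376 0.234]
hub [0.684 0.426 0.202]
knob [0.438 0.022 0.093]
valve_end [0.627 0.006 0.102]
piv [0.569 0.001 0.102]
```

View pics/w1.png

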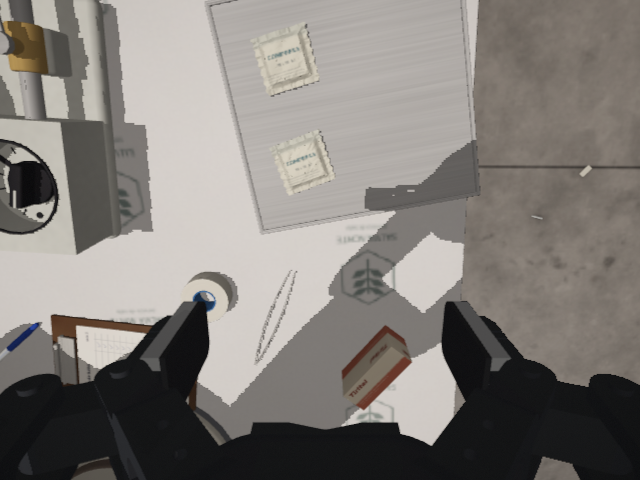

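Packs at (286,59) and (304,162), both tilted about 15° in the image; nothing in between; control block at left.

```bash
python3 - <<'E'
from h import *
c=env.calibration("wrist")
im=cv2.imread("pics/w1.png"); 
for n,q in [("A",[(253,40),(307,23),(320,78),(262,96)]),("B",[(274,143),(324,130),(335,183),(285,195)])]:
    P=np.array([w(c,x,.009)[:2] for x in q]); e=P[1]-P[0]+P[2]-P[3]; f=P[3]-P[0]+P[2]-P[1]
    print(n,P.mean(0).round(4),np.linalg.norm(e)/2,np.linalg.norm(f)/2,"edge dirs deg",np.degrees(np.arctan2(e[1],e[0])),np.degrees(np.arctan2(f[1],f[0])))
t=env.calibration("top")
# chamber rim circle check
print("knob w",w(c,(33,186),.0935).round(3))
E
```

```text
A [ 0.5631 -0.2235] 0.0617834696867544 0.054794793324032635 edge dirs deg -73.70350468854517 -169.17271265914763
B [ 0.4553 -0.2426] 0.05835156453298198 0.059871560563510985 edge dirs deg -75.83051609218967 -168.56261725183734
knob w [0.443 0.007 0.093]
```

Call:
send_rows:
  increments:
    - {"travel": [0.0205, 0.0235, -0.06], "turn": 10}
    - {"travel": [0.0205, 0.0235, -0.12], "turn": 13}
    - {"travel": [0.0205, 0.0235, -0.18], "turn": 13}
    - {"travel": [0.0205, 0.0235, -0.235], "turn": 13}
    - {"travel": [0.0205, 0.0235, -0.28], "turn": 13}
    - {"travel": [0.0205, 0.0235, -0.305], "turn": 13}
    - {"travel": [0.0205, 0.0235, -0.319], "turn": 13}
    - {"travel": [0.0205, 0.0235, -0.319], "turn": 13}
  grip: -1

```text
time: 2.15
eef_pos: [0.4551, -0.2421, 0.0018]
orientation: [-3.141, 0.001, 0.232]
contact_force: [-0.3, 0.3, 0.2]
width: 0.0856
grip_force: 0.0
```

Call:
send_rows:
  increments:
    - {"travel": [0, 0, 0], "turn": 0}
    - {"travel": [0, 0, 0], "turn": 0}
    - {"travel": [0, 0, 0], "turn": 0}
    - {"travel": [0, 0, 0], "turn": 0}
    - {"travel": [0, 0, 0], "turn": 0}
    - {"travel": [0, 0, 0], "turn": 0}
  grip: 1
  grip_force: 40

```text
time: 2.9
eef_pos: [0.4562, -0.2423, 0.004]
orientation: [3.14, -0.001, 0.233]
contact_force: [-4.1, 0.8, 13.7]
width: 0.0562
grip_force: 38.7
```

Call:
send_rows:
  increments:
    - {"travel": [0, 0, 0.03], "turn": 0}
    - {"travel": [0, 0, 0.09], "turn": 0}
    - {"travel": [0, 0, 0.15], "turn": 0}
    - {"travel": [0, 0.05, 0.2], "turn": 0}
    - {"travel": [0.002, 0.11, 0.2], "turn": -5}
    - {"travel": [0.003, 0.17, 0.2], "turn": -11}
    - {"travel": [0.004, 0.23, 0.2], "turn": -17}
    - {"travel": [0.005, 0.29, 0.2], "turn": -17}

```text
time: 3.9
eef_pos: [0.4604, 0.0502, 0.2034]
orientation: [-3.141, -0.002, -0.066]
contact_force: [1.5, -0.5, 0.1]
width: 0.0563
grip_force: 42.0
```

Call:
send_rows:
  increments:
    - {"travel": [0, 0.06, 0], "turn": 0}
    - {"travel": [0, 0.12, 0], "turn": 0}
    - {"travel": [0, 0.148, 0], "turn": 0}
    - {"travel": [0, 0.148, -0.05], "turn": 0}
    - {"travel": [0, 0.148, -0.1], "turn": 0}
    - {"travel": [0, 0.148, -0.13], "turn": 0}
    - {"travel": [0, 0.148, -0.143], "turn": 0}
    - {"travel": [0, 0.148, -0.143], "turn": 0}

```text
time: 4.9
eef_pos: [0.4608, 0.1963, 0.0597]
orientation: [-3.141, -0.0, -0.064]
contact_force: [0.4, 0.2, 0.3]
width: 0.0562
grip_force: 42.0
```

Call:
send_rows:
  increments:
    - {"travel": [0, 0, -0.003], "turn": 0}
    - {"travel": [0, 0, -0.003], "turn": 0}

```text
time: 5.15
eef_pos: [0.4611, 0.1963, 0.0571]
orientation: [-3.141, -0.001, -0.064]
contact_force: [-0.0, 0.4, 0.2]
width: 0.0563
grip_force: 42.0
```

Call:
send_rows:
  increments:
    - {"travel": [0, 0, 0], "turn": 0}
    - {"travel": [0, 0, 0], "turn": 0}
    - {"travel": [0, 0, 0], "turn": 0}
    - {"travel": [0, 0, 0.03], "turn": 0}
    - {"travel": [0, 0, 0.08], "turn": 0}
    - {"travel": [0, 0, 0.14], "turn": 0}
    - {"travel": [0, -0.03, 0.2], "turn": 0}
    - {"travel": [0, -0.08, 0.25], "turn": 0}
  grip: -1

```text
time: 6.15
eef_pos: [0.4604, 0.1247, 0.2996]
orientation: [-3.141, -0.001, -0.062]
contact_force: [0.8, 0.1, 0.2]
width: 0.0856
grip_force: 0.0
```

Call:
send_rows:
  increments:
    - {"travel": [0, -0.06, 0], "turn": 8}
    - {"travel": [0, -0.12, 0], "turn": 17}
    - {"travel": [0, -0.18, 0], "turn": 17}
    - {"travel": [0, -0.24, 0], "turn": 17}
    - {"travel": [0, -0.3, 0], "turn": 17}
    - {"travel": [0, -0.34, 0], "turn": 17}
    - {"travel": [0.02, -0.34, 0], "turn": 17}
    - {"travel": [0.02, -0.34, 0], "turn": 17}

```text
time: 7.15
eef_pos: [0.481, -0.2154, 0.2966]
orientation: [-3.141, 0.001, 0.232]
contact_force: [-0.0, -0.4, -0.5]
width: 0.0855
grip_force: 0.0
```

```bash
python3 - <<'E'
from h import *
c,im=snap("wrist","w2.png"); t,tm=snap("top","t2.png")
A=[(253,40),(307,23),(320,78),(262,96)]
print(env.sense()["eef_pos"].round(4), p(c,[.5631,-.2235,.015]))
cv2.imwrite("pics/v2.png",np.hstack([cv2.resize(im,(400,300)),cv2.resize(tm[140:320,180:420],(400,300))]))
E
```

```text
[ 0.4804 -0.2148  0.2971] [351.55030799 110.36143792]
```

View pics/v2.png

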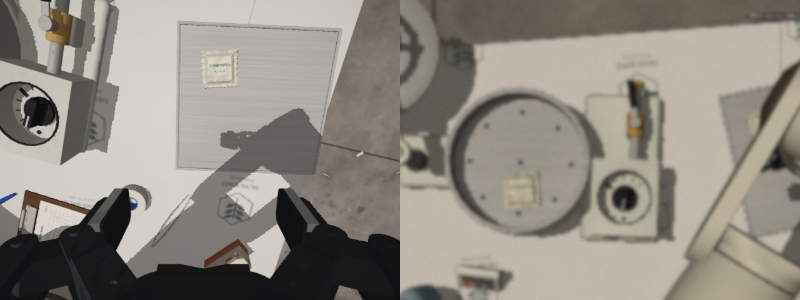

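Call:
send_rows:
  increments:
    - {"travel": [0.04, -0.0085, -0.04], "turn": 0}
    - {"travel": [0.0825, -0.0085, -0.08], "turn": 0}
    - {"travel": [0.0825, -0.0085, -0.14], "turn": 0}
    - {"travel": [0.0825, -0.0085, -0.2], "turn": 0}
    - {"travel": [0.0825, -0.0085, -0.25], "turn": 0}
    - {"travel": [0.0825, -0.0085, -0.28], "turn": 0}
    - {"travel": [0.0825, -0.0085, -0.292], "turn": 0}
    - {"travel": [0.0825, -0.0085, -0.292], "turn": 0}

```text
time: 8.25
eef_pos: [0.5631, -0.2233, 0.0056]
orientation: [-3.141, 0.0, 0.233]
contact_force: [0.2, -0.2, -0.1]
width: 0.0858
grip_force: 0.0
```

Call:
send_rows:
  increments:
    - {"travel": [0, 0, 0], "turn": 0}
    - {"travel": [0, 0, 0], "turn": 0}
    - {"travel": [0, 0, 0], "turn": 0}
    - {"travel": [0, 0, 0], "turn": 0}
    - {"travel": [0, 0, 0], "turn": 0}
    - {"travel": [0, 0, 0], "turn": 0}
  grip: 1

```text
time: 9.0
eef_pos: [0.5638, -0.2239, 0.0071]
orientation: [3.14, -0.002, 0.233]
contact_force: [-3.5, 2.2, 12.4]
width: 0.0557
grip_force: 40.0
```

Call:
send_rows:
  increments:
    - {"travel": [0, 0, 0.03], "turn": 0}
    - {"travel": [0, 0, 0.09], "turn": 0}
    - {"travel": [0, 0, 0.15], "turn": 0}
    - {"travel": [0, 0.05, 0.2], "turn": 0}
    - {"travel": [-0.003, 0.11, 0.2], "turn": -5}
    - {"travel": [-0.008, 0.17, 0.2], "turn": -11}
    - {"travel": [-0.013, 0.23, 0.2], "turn": -17}
    - {"travel": [-0.013, 0.29, 0.2], "turn": -17}

```text
time: 10.0
eef_pos: [0.5496, 0.0684, 0.2064]
orientation: [-3.141, -0.002, -0.066]
contact_force: [0.6, -0.2, 0.5]
width: 0.0551
grip_force: 42.8
```

Call:
send_rows:
  increments:
    - {"travel": [0, 0.06, 0], "turn": 0}
    - {"travel": [0, 0.12, 0], "turn": 0}
    - {"travel": [0, 0.124, 0], "turn": 0}
    - {"travel": [0, 0.124, -0.05], "turn": 0}
    - {"travel": [0, 0.124, -0.1], "turn": 0}
    - {"travel": [0, 0.124, -0.13], "turn": 0}
    - {"travel": [0, 0.124, -0.143], "turn": 0}
    - {"travel": [0, 0.124, -0.143], "turn": 0}

```text
time: 11.0
eef_pos: [0.5503, 0.1901, 0.0626]
orientation: [3.142, -0.0, -0.064]
contact_force: [-0.3, -0.2, 0.2]
width: 0.0554
grip_force: 42.8
```

Call:
send_rows:
  increments:
    - {"travel": [0, 0, -0.003], "turn": 0}
    - {"travel": [0, 0, -0.003], "turn": 0}

```text
time: 11.25
eef_pos: [0.5505, 0.1905, 0.0601]
orientation: [-3.141, -0.001, -0.064]
contact_force: [-0.3, 0.3, -0.4]
width: 0.055
grip_force: 42.8
```

Call:
send_rows:
  increments:
    - {"travel": [0, 0, 0], "turn": 0}
    - {"travel": [0, 0, 0], "turn": 0}
    - {"travel": [0, 0, 0], "turn": 0}
    - {"travel": [0, 0, 0.03], "turn": 0}
    - {"travel": [0, 0, 0.08], "turn": 0}
    - {"travel": [0, 0, 0.14], "turn": 0}
    - {"travel": [0, 0.0, 0.2], "turn": 10}
    - {"travel": [0, 0, 0.26], "turn": 20}
  grip: -1

```text
time: 12.25
eef_pos: [0.5497, 0.1904, 0.3213]
orientation: [-3.141, -0.0, 0.291]
contact_force: [1.6, 0.4, -0.5]
width: 0.0858
grip_force: 0.0
```

Call:
send_rows:
  increments:
    - {"travel": [0, 0.02, 0], "turn": 10}
    - {"travel": [0, 0.04, 0], "turn": 20}
    - {"travel": [0, 0.06, 0], "turn": 30}
    - {"travel": [0, 0.08, 0], "turn": 40}
    - {"travel": [0, 0.1, 0], "turn": 50}
    - {"travel": [0, 0.1, 0], "turn": 60}
    - {"travel": [0, 0.1, 0], "turn": 70}
    - {"travel": [0, 0.1, 0], "turn": 80}

```text
time: 13.25
eef_pos: [0.5501, 0.2905, 0.3191]
orientation: [-3.141, 0.0, 1.687]
contact_force: [-0.2, -0.4, -0.6]
width: 0.0854
grip_force: 0.0
```

Call:
send_rows:
  increments:
    - {"travel": [0, 0.01, 0], "turn": 10}
    - {"travel": [0, 0.02, 0], "turn": 20}
    - {"travel": [0, 0.03, 0], "turn": 30}
    - {"travel": [0, 0.04, 0], "turn": 40}
    - {"travel": [0, 0.05, 0], "turn": 50}
    - {"travel": [0, 0.06, 0], "turn": 60}
    - {"travel": [0, 0.07, 0], "turn": 70}
    - {"travel": [0, 0.07, 0], "turn": 80}

```text
time: 14.25
eef_pos: [0.55, 0.3611, 0.3189]
orientation: [-3.141, -0.0, 3.084]
contact_force: [0.5, -0.3, 1.3]
width: 0.0854
grip_force: 0.0
```

Call:
send_rows:
  increments:
    - {"travel": [0, 0, 0], "turn": 10}
    - {"travel": [0, 0, 0], "turn": 20}
    - {"travel": [0, 0, 0], "turn": 20}

```text
time: 14.62
eef_pos: [0.5501, 0.3605, 0.3191]
orientation: [-3.141, -0.0, -2.857]
contact_force: [-0.4, 0.4, 0.1]
width: 0.0854
grip_force: 0.0
```

```bash
python3 - <<'E'
from h import *
c,im=snap("wrist","w3.png"); t,tm=snap("top","t3.png")
s=env.sense();print(s["eef_pos"].round(4),s["orientation"].round(3),s["joint_pos"].round(2),s["time"])
for X in ([.588,.394,.207],[.517,.376,.168],[.5,.193,.055]): print(p(c,X).round(0))
E
```

```text
[0.5501 0.3605 0.3192] [-3.141 -0.    -2.861] [ 0.46  0.32  1.06 -0.    1.77 -1.39] 14.725
[356. 290.]
[358. 177.]
[172.  88.]
```

View pics/w3.png

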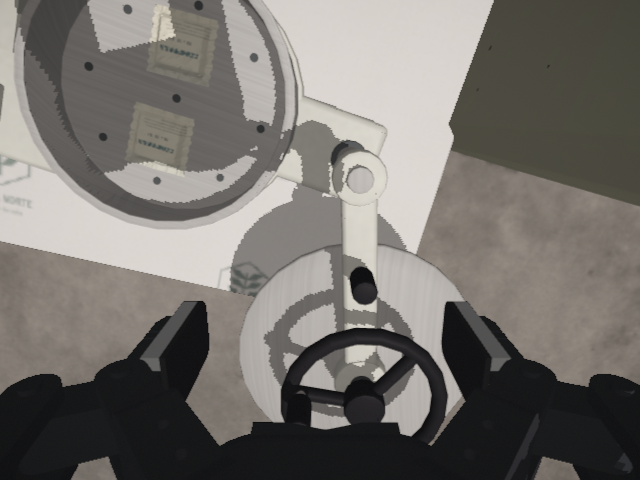

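Both packs lie flat in the chamber at (183,47) and (161,135); pillar top (360,180), swing-grip top (364,292), hub (365,403), crank near (298,405).

```bash
python3 - <<'E'
from h import *
c=env.calibration("wrist")
g=w(c,(364,292),.207);pi=w(c,(360,180),.17);ch=w(c,(177,98),.055);hub=w(c,(365,400),.202);cr=w(c,(298,402),.234)
for n,v in zip("g pi ch hub cr".split(),(g,pi,ch,hub,cr)): print(n,v.round(4))
d=g-pi;print("grip rad",np.hypot(*d[:2]),np.degrees(np.arctan2(d[1],d[0])),"hub",np.hypot(*(hub-pi)[:2]),np.degrees(np.arctan2(*(hub-pi)[1::-1])))
d=pi-ch;print("pil",np.hypot(*d[:2]),"sy dir",np.degrees(np.arctan2(d[1],d[0]))-90)
E
```

```text
g [0.5877 0.3998 0.207 ]
pi [0.5186 0.3782 0.17  ]
ch [0.5068 0.199  0.055 ]
hub [0.6769 0.4296 0.202 ]
cr [0.667  0.3753 0.234 ]
grip rad 0.07245051755202425 17.36351343050322 hub 0.16650848465375676 18.011022219029783
pil 0.17957483479802436 sy dir -3.7619274791915416
```

Call:
send_rows:
  increments:
    - {"travel": [0.02, 0.02, -0.02], "turn": 1.5}
    - {"travel": [0.039, 0.039, -0.04], "turn": 1.5}
    - {"travel": [0.039, 0.039, -0.08], "turn": 1.5}
    - {"travel": [0.039, 0.039, -0.11], "turn": 1.5}
    - {"travel": [0.039, 0.039, -0.13], "turn": 1.5}
    - {"travel": [0.039, 0.039, -0.137], "turn": 1.5}
    - {"travel": [0.039, 0.039, -0.137], "turn": 1.5}

```text
time: 15.6
eef_pos: [0.5892, 0.3995, 0.1825]
orientation: [-3.142, 0.0, -2.832]
contact_force: [-0.5, -0.8, 0.5]
width: 0.0856
grip_force: 0.0
```

Call:
send_rows:
  increments:
    - {"travel": [0, 0, 0], "turn": 0}
    - {"travel": [0, 0, 0], "turn": 0}
    - {"travel": [0, 0, 0], "turn": 0}
    - {"travel": [0, 0, 0], "turn": 0}
    - {"travel": [0, 0, 0], "turn": 0}
    - {"travel": [0, 0, 0], "turn": 0}
    - {"travel": [0, 0, 0], "turn": 0}
    - {"travel": [0, 0, 0], "turn": 0}
  grip: 1
  grip_force: 40

```text
time: 16.6
eef_pos: [0.5892, 0.3997, 0.1827]
orientation: [3.141, 0.001, -2.83]
contact_force: [-0.3, 2.3, 5.1]
width: 0.018
grip_force: 39.5
```

```bash
python3 - <<'E'
from h import *
for r in (.074,):
  a0=np.radians(17.5)
  for a in np.linspace(17.5,-94.5,17): 
    b=np.radians(a); print(round(a-17.5,1),np.round(r*np.array([np.cos(b)-np.cos(a0),np.sin(b)-np.sin(a0)]),3))
E
```

```text
0.0 [0. 0.]
-7.0 [ 0.002 -0.009]
-14.0 [ 0.003 -0.018]
-21.0 [ 0.003 -0.027]
-28.0 [ 0.002 -0.036]
-35.0 [ 0.    -0.045]
-42.0 [-0.003 -0.053]
-49.0 [-0.007 -0.061]
-56.0 [-0.013 -0.068]
-63.0 [-0.019 -0.075]
-70.0 [-0.026 -0.081]
-77.0 [-0.033 -0.086]
-84.0 [-0.041 -0.09 ]
-91.0 [-0.05  -0.093]
-98.0 [-0.058 -0.095]
-105.0 [-0.067 -0.096]
-112.0 [-0.076 -0.096]
```

Call:
send_rows:
  increments:
    - {"travel": [0.002, -0.009, 0], "turn": -7}
    - {"travel": [0.003, -0.018, 0], "turn": -14}
    - {"travel": [0.003, -0.027, 0], "turn": -21}
    - {"travel": [0.002, -0.036, 0], "turn": -28}
    - {"travel": [0, -0.045, 0], "turn": -35}
    - {"travel": [-0.003, -0.053, 0], "turn": -42}
    - {"travel": [-0.007, -0.061, 0], "turn": -49}
    - {"travel": [-0.013, -0.068, 0], "turn": -56}

```text
time: 17.6
eef_pos: [0.5769, 0.331, 0.1827]
orientation: [3.14, 0.002, 2.471]
contact_force: [8.4, -2.2, 2.8]
width: 0.0174
grip_force: 40.0
```

Call:
send_rows:
  increments:
    - {"travel": [-0.006, -0.007, 0], "turn": -7}
    - {"travel": [-0.013, -0.013, 0], "turn": -14}
    - {"travel": [-0.02, -0.018, 0], "turn": -21}
    - {"travel": [-0.028, -0.022, 0], "turn": -28}
    - {"travel": [-0.037, -0.025, 0], "turn": -35}
    - {"travel": [-0.045, -0.027, 0], "turn": -42}
    - {"travel": [-0.054, -0.028, 0], "turn": -49}
    - {"travel": [-0.064, -0.028, 0], "turn": -55}

```text
time: 18.6
eef_pos: [0.5127, 0.3014, 0.1827]
orientation: [3.14, 0.003, 1.511]
contact_force: [4.7, -13.7, 6.3]
width: 0.0175
grip_force: 40.4
```

Call:
send_rows:
  increments:
    - {"travel": [-0.003, 0, 0], "turn": 0}
    - {"travel": [-0.005, 0, 0], "turn": 0}
    - {"travel": [-0.005, 0, 0], "turn": 0}

```text
time: 18.98
eef_pos: [0.5119, 0.3016, 0.1828]
orientation: [3.131, 0.001, 1.513]
contact_force: [43.5, -10.3, -7.9]
width: 0.0174
grip_force: 40.8
```

Call:
send_rows:
  increments:
    - {"travel": [0.005, 0, 0], "turn": 0}
    - {"travel": [0.005, 0, 0], "turn": 0}

```text
time: 19.23
eef_pos: [0.5133, 0.3015, 0.1828]
orientation: [3.14, 0.003, 1.514]
contact_force: [4.9, -15.5, 6.9]
width: 0.0174
grip_force: 41.8
```

Call:
send_rows:
  increments:
    - {"travel": [0, 0, 0], "turn": 0}
    - {"travel": [0, 0, 0], "turn": 0}
    - {"travel": [0, 0, 0], "turn": 0}
    - {"travel": [0, 0, 0], "turn": 0}
    - {"travel": [0, 0, 0.03], "turn": 0}
    - {"travel": [0, 0, 0.06], "turn": 0}
    - {"travel": [-0.02, -0.02, 0.09], "turn": 10}
    - {"travel": [-0.04, -0.04, 0.11], "turn": 20}
  grip: -1

```text
time: 20.23
eef_pos: [0.4717, 0.2631, 0.2934]
orientation: [3.141, -0.0, 1.871]
contact_force: [-0.3, -0.1, -1.0]
width: 0.0856
grip_force: 0.0
```

Call:
send_rows:
  increments:
    - {"travel": [0, -0.01, 0.03], "turn": 10}
    - {"travel": [0, -0.02, 0.03], "turn": 20}
    - {"travel": [0, -0.03, 0.03], "turn": 30}
    - {"travel": [0, -0.03, 0.03], "turn": 42}
    - {"travel": [0, -0.03, 0.03], "turn": 42}
    - {"travel": [0, -0.03, 0.03], "turn": 42}

```text
time: 20.98
eef_pos: [0.4721, 0.2336, 0.3222]
orientation: [-3.142, -0.0, 2.594]
contact_force: [0.3, 0.8, -0.7]
width: 0.0854
grip_force: 0.0
```

```bash
python3 - <<'E'
from h import *
c,im=snap("wrist","w4.png"); t,tm=snap("top","t4.png")
s=env.sense();print(s["eef_pos"].round(4),s["orientation"].round(3),s["joint_pos"].round(2),s["time"])
for X in ([.506,.197,.202],[.461,.224,.234],[.512,.302,.207]): print(p(c,X).round(0))
E
```

```text
[0.4721 0.2336 0.3222] [-3.141 -0.     2.595] [ 0.31  0.03  1.38 -0.    1.72 -0.71] 21.075
[305. 289.]
[300. 231.]
[442. 224.]
```

View pics/w4.png

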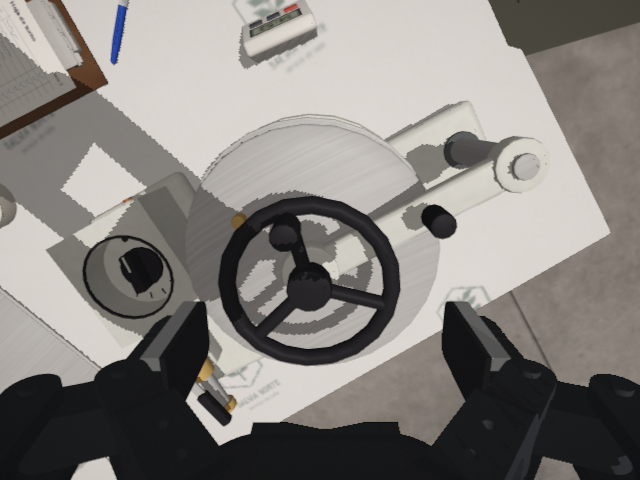

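Lid is over the chamber; hub (310,285), crank top (285,230), swing grip top (443,225), knob (142,268), valve lever (213,404).

```bash
python3 - <<'E'
from h import *
c=env.calibration("wrist")
h=w(c,(310,284),.202);cr=w(c,(285,230),.234)
d=cr-h;print(h.round(4),cr.round(4),np.hypot(*d[:2]),np.degrees(np.arctan2(d[1],d[0])))
print("sg",w(c,(443,225),.207).round(4))
print("knob",w(c,(142,268),.0935).round(4),"rec",w(c,(128,277),.1025).round(4),"valve",w(c,(214,406),.108).round(4))
a0=np.arctan2(d[1],d[0])
E
```

```text
[0.5048 0.2024 0.202 ] [0.4555 0.2167 0.234 ] 0.051292710054912295 163.82592631882915
sg [0.5128 0.3026 0.207 ]
knob [0.442  0.0394 0.0935] rec [0.4416 0.0274 0.1025] valve [0.6058 0.0142 0.108 ]
```

Call:
send_rows:
  increments:
    - {"travel": [-0.016, -0.019, -0.02], "turn": 0}
    - {"travel": [-0.016, -0.019, -0.06], "turn": 0}
    - {"travel": [-0.016, -0.019, -0.09], "turn": 0}
    - {"travel": [-0.016, -0.019, -0.108], "turn": 0}
    - {"travel": [-0.016, -0.019, -0.114], "turn": 0}
    - {"travel": [-0.016, -0.019, -0.114], "turn": 0}

```text
time: 21.82
eef_pos: [0.4564, 0.2146, 0.2087]
orientation: [3.141, 0.0, 2.597]
contact_force: [-0.2, 0.4, 0.2]
width: 0.0857
grip_force: 0.0
```

Call:
send_rows:
  increments:
    - {"travel": [0, 0, 0], "turn": 0}
    - {"travel": [0, 0, 0], "turn": 0}
    - {"travel": [0, 0, 0], "turn": 0}
    - {"travel": [0, 0, 0], "turn": 0}
    - {"travel": [0, 0, 0], "turn": 0}
    - {"travel": [0, 0, 0], "turn": 0}
    - {"travel": [0, 0, 0], "turn": 0}
    - {"travel": [0, 0, 0], "turn": 0}
  grip: 1
  grip_force: 40

```text
time: 22.82
eef_pos: [0.4562, 0.2145, 0.2084]
orientation: [3.141, 0.0, 2.598]
contact_force: [-1.2, 0.5, 5.4]
width: 0.0179
grip_force: 39.1
```

```bash
python3 - <<'E'
from h import *
s=env.sense();print(s["eef_pos"].round(4),s["width"],s["contact_force"].round(1))
hub=np.array([.5055,.1985]);e=s["eef_pos"][:2]-hub;a0=np.arctan2(e[1],e[0]);print(np.hypot(*e),np.degrees(a0))
r=.052
for k in range(0,16):
  b=a0-np.radians(24*k); print(24*k,np.round(r*np.array([np.cos(b)-np.cos(a0),np.sin(b)-np.sin(a0)]),3),round(-.01*24*k/360,4))
E
```

```text
[0.4562 0.2145 0.2084] 0.017895449632181364 [-1.2  0.5  5.4]
0.05184520823345326 162.05223161295172
0 [0. 0.] -0.0
24 [0.011 0.019] -0.0007
48 [0.028 0.031] -0.0013
72 [0.049 0.036] -0.002
96 [0.071 0.031] -0.0027
120 [0.088 0.019] -0.0033
144 [0.099 0.   ] -0.004
168 [ 0.101 -0.021] -0.0047
192 [ 0.095 -0.042] -0.0053
216 [ 0.08  -0.058] -0.006
240 [ 0.06  -0.067] -0.0067
264 [ 0.039 -0.067] -0.0073
288 [ 0.019 -0.058] -0.008
312 [ 0.004 -0.042] -0.0087
336 [-0.002 -0.022] -0.0093
360 [-0. -0.] -0.01
```

Call:
send_rows:
  increments:
    - {"travel": [0.011, 0.019, -0.0007], "turn": 0}
    - {"travel": [0.028, 0.031, -0.0013], "turn": 0}
    - {"travel": [0.049, 0.036, -0.002], "turn": 0}
    - {"travel": [0.071, 0.031, -0.0027], "turn": 0}
    - {"travel": [0.088, 0.019, -0.0033], "turn": 0}
    - {"travel": [0.099, 0, -0.004], "turn": 0}
    - {"travel": [0.101, -0.021, -0.0047], "turn": 0}
    - {"travel": [0.095, -0.042, -0.0053], "turn": 0}

```text
time: 23.82
eef_pos: [0.5515, 0.1722, 0.203]
orientation: [3.141, -0.0, 2.598]
contact_force: [-3.4, 5.2, 5.3]
width: 0.0175
grip_force: 40.5
```

Call:
send_rows:
  increments:
    - {"travel": [-0.015, -0.016, -0.0007], "turn": 0}
    - {"travel": [-0.035, -0.025, -0.0013], "turn": 0}
    - {"travel": [-0.056, -0.025, -0.002], "turn": 0}
    - {"travel": [-0.076, -0.016, -0.0027], "turn": 0}
    - {"travel": [-0.091, 0, -0.0033], "turn": 0}
    - {"travel": [-0.097, 0.02, -0.004], "turn": 0}
    - {"travel": [-0.097, 0.026, -0.0041], "turn": 0}

```text
time: 24.7
eef_pos: [0.4538, 0.1991, 0.1989]
orientation: [-3.141, 0.0, 2.599]
contact_force: [-2.7, -0.6, 4.8]
width: 0.0174
grip_force: 40.7
```

Call:
send_rows:
  increments:
    - {"travel": [0, 0.004, -0.0001], "turn": 0}
    - {"travel": [0.001, 0.008, -0.0002], "turn": 0}
    - {"travel": [0.0015, 0.012, -0.0003], "turn": 0}
    - {"travel": [0.0015, 0.012, -0.0003], "turn": 0}

```text
time: 25.2
eef_pos: [0.4547, 0.2039, 0.1987]
orientation: [-3.128, 0.003, 2.595]
contact_force: [-23.3, -65.8, 26.2]
width: 0.0174
grip_force: 46.0
```

Call:
send_rows:
  increments:
    - {"travel": [-0.001, -0.007, 0.0003], "turn": 0}
    - {"travel": [-0.001, -0.007, 0.0003], "turn": 0}

```text
time: 25.45
eef_pos: [0.455, 0.2018, 0.199]
orientation: [-3.14, 0.001, 2.596]
contact_force: [-4.0, -11.1, 9.1]
width: 0.0178
grip_force: 41.5
```

Call:
send_rows:
  increments:
    - {"travel": [0, 0, 0], "turn": 0}
    - {"travel": [0, 0, 0], "turn": 0}
    - {"travel": [0, 0, 0], "turn": 0}
    - {"travel": [0, 0, 0], "turn": 0}
    - {"travel": [0, 0, 0.03], "turn": 0}
    - {"travel": [0, 0, 0.06], "turn": 0}
    - {"travel": [0, 0, 0.1], "turn": 0}
    - {"travel": [0, 0, 0.12], "turn": 0}
  grip: -1

```text
time: 26.45
eef_pos: [0.4549, 0.2036, 0.3209]
orientation: [3.14, 0.001, 2.598]
contact_force: [-0.4, 0.1, -0.2]
width: 0.0854
grip_force: 0.0
```

Call:
send_rows:
  increments:
    - {"travel": [0, -0.02, 0], "turn": -10}
    - {"travel": [0.01, -0.05, 0], "turn": -20}
    - {"travel": [0.02, -0.08, 0], "turn": -30}
    - {"travel": [0.03, -0.11, 0], "turn": -40}
    - {"travel": [0.04, -0.14, 0], "turn": -50}
    - {"travel": [0.05, -0.17, 0], "turn": -60}
    - {"travel": [0.06, -0.19, 0], "turn": -70}
    - {"travel": [0.07, -0.19, 0], "turn": -80}

```text
time: 27.45
eef_pos: [0.525, 0.0122, 0.3187]
orientation: [-3.141, 0.0, 1.194]
contact_force: [0.2, 1.7, 0.0]
width: 0.085
grip_force: 0.0
```

Call:
send_rows:
  increments:
    - {"travel": [0, 0, -0.01], "turn": -10}
    - {"travel": [0, 0, -0.02], "turn": -20}
    - {"travel": [0, 0, -0.03], "turn": -30}
    - {"travel": [0, 0, -0.03], "turn": -40}
    - {"travel": [0, 0, -0.03], "turn": -50}
    - {"travel": [0, 0, -0.03], "turn": -60}
    - {"travel": [0, 0, -0.03], "turn": -64}
    - {"travel": [0, 0, -0.03], "turn": -64}

```text
time: 28.45
eef_pos: [0.5247, 0.0135, 0.2888]
orientation: [-3.141, 0.0, 0.085]
contact_force: [0.3, 0.3, -0.1]
width: 0.0855
grip_force: 0.0
```

```bash
python3 - <<'E'
from h import *
c,im=snap("wrist","w5.png")
s=env.sense();print(s["eef_pos"].round(4),s["orientation"].round(3),s["joint_pos"].round(2),s["time"])
E
```

```text
[0.5247 0.0135 0.2888] [-3.141  0.     0.086] [-0.12  0.03  1.45  0.    1.66  1.36] 28.5
```

View pics/w5.png

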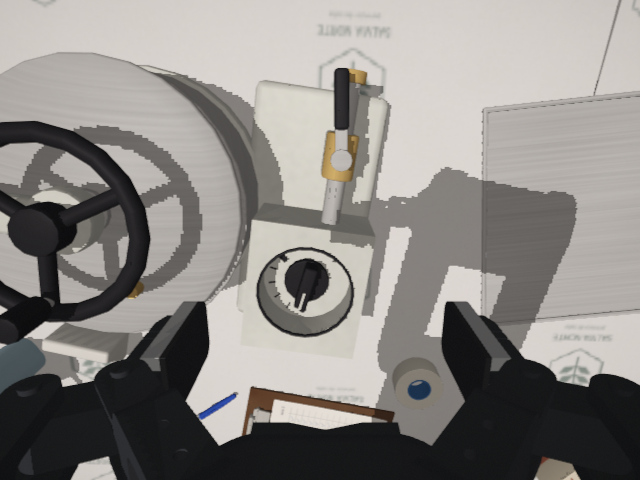

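Valve pivot at (342,158), lever grip (342,98) pointing to the rear; knob top about (309,280), white line near (301,300), a broad mark near (283,258).

```bash
python3 - <<'E'
from h import *
c=env.calibration("wrist")
pv=w(c,(342,158),.106);g=w(c,(342,98),.108);e=w(c,(341.5,69),.108);n=w(c,(344.5,130),.108)
print(pv.round(4),g.round(4),e.round(4),n.round(4))
for q in(g,e): d=q-pv;print(np.hypot(*d[:2]),np.degrees(np.arctan2(d[1],d[0])))
d=e-n;print("bar",np.hypot(*d[:2]),np.degrees(np.arctan2(d[1],d[0])))
im=cv2.imread("pics/w5.png");cv2.imwrite("pics/k5.png",np.hstack([cv2.resize(im[235:345,250:360],(550,550),interpolation=cv2.INTER_CUBIC)]))
print("recess lip c",w(c,(305.5,291),.1025).round(4),"knob top",w(c,(309,278),.0935).round(4))
E
```

```text
[0.5662 0.0036 0.106 ] [0.6116 0.0083 0.108 ] [0.6322 0.0107 0.108 ] [0.5881 0.0039 0.108 ]
0.0457151024537123 5.804429343604277
0.0664126164530479 6.096738650956339
bar 0.044580383874417366 8.707113018693468
recess lip c [0.4455 0.0244 0.1025] knob top [0.4545 0.0223 0.0935]
```

View pics/k5.png

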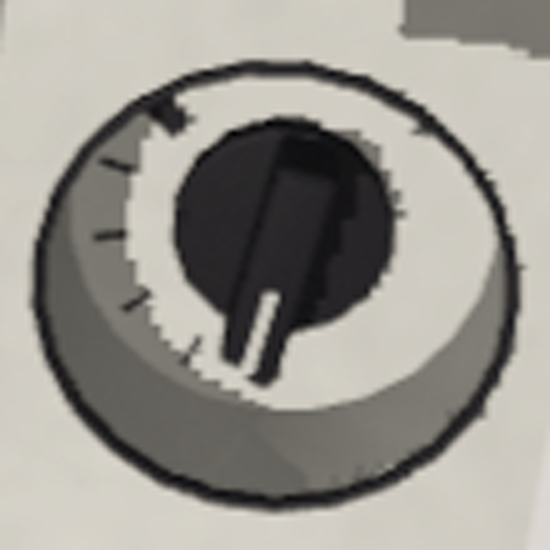

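Call:
send_rows:
  increments:
    - {"travel": [0.05, -0.004, -0.02], "turn": 1.6}
    - {"travel": [0.088, -0.004, -0.05], "turn": 1.6}
    - {"travel": [0.088, -0.004, -0.1], "turn": 1.6}
    - {"travel": [0.088, -0.004, -0.15], "turn": 1.6}
    - {"travel": [0.088, -0.004, -0.18], "turn": 1.6}
    - {"travel": [0.088, -0.004, -0.197], "turn": 1.6}
    - {"travel": [0.088, -0.004, -0.197], "turn": 1.6}

```text
time: 29.38
eef_pos: [0.6124, 0.0095, 0.0913]
orientation: [-3.141, 0.001, 0.113]
contact_force: [0.2, -0.1, 0.4]
width: 0.0856
grip_force: 0.0
```

Call:
send_rows:
  increments:
    - {"travel": [0, 0, 0], "turn": 0}
    - {"travel": [0, 0, 0], "turn": 0}
    - {"travel": [0, 0, 0], "turn": 0}
    - {"travel": [0, 0, 0], "turn": 0}
    - {"travel": [0, 0, 0], "turn": 0}
    - {"travel": [0, 0, 0], "turn": 0}
    - {"travel": [0, 0, 0], "turn": 0}
    - {"travel": [0, 0, 0], "turn": 0}
  grip: 1
  grip_force: 30

```text
time: 30.38
eef_pos: [0.6128, 0.0094, 0.0921]
orientation: [-3.142, -0.0, 0.112]
contact_force: [-1.2, 0.2, 6.1]
width: 0.0106
grip_force: 33.4
```

```bash
python3 - <<'E'
from h import *
s=env.sense();print(s["eef_pos"].round(4),s["width"],s["contact_force"].round(1),s["wrist_torque"].round(2))
pv=np.array([.566,.0035]);e=s["eef_pos"][:2]-pv;a0=np.arctan2(e[1],e[0]);r=np.hypot(*e);print(r,np.degrees(a0))
for k in range(1,12):
  b=a0+np.radians(8*k); print(8*k,np.round(r*np.array([np.cos(b)-np.cos(a0),np.sin(b)-np.sin(a0)]),3))
E
```

```text
[0.6128 0.0094 0.0921] 0.010633438640666674 [-1.2  0.2  6.1] [-0.05  0.19  0.03]
0.047137017991120335 7.241938491314771
8 [-0.001  0.006]
16 [-0.003  0.013]
24 [-0.006  0.019]
32 [-0.01   0.024]
40 [-0.015  0.029]
48 [-0.02   0.033]
56 [-0.026  0.036]
64 [-0.032  0.039]
72 [-0.038  0.04 ]
80 [-0.044  0.041]
88 [-0.051  0.041]
```

Valve stop expected near +79–80° of turn.

Call:
send_rows:
  increments:
    - {"travel": [-0.001, 0.006, 0], "turn": 8}
    - {"travel": [-0.003, 0.013, 0], "turn": 16}
    - {"travel": [-0.006, 0.019, 0], "turn": 24}
    - {"travel": [-0.01, 0.024, 0], "turn": 32}
    - {"travel": [-0.015, 0.029, 0], "turn": 40}
    - {"travel": [-0.02, 0.033, 0], "turn": 48}
    - {"travel": [-0.026, 0.036, 0], "turn": 56}
    - {"travel": [-0.032, 0.039, 0], "turn": 64}

```text
time: 31.38
eef_pos: [0.5804, 0.0508, 0.092]
orientation: [-3.14, -0.004, 1.234]
contact_force: [-4.3, 16.5, 6.9]
width: 0.0108
grip_force: 34.9
```

Call:
send_rows:
  increments:
    - {"travel": [-0.006, 0.001, 0], "turn": 8}
    - {"travel": [-0.012, 0.002, 0], "turn": 15}
    - {"travel": [-0.013, 0.002, 0], "turn": 17}
    - {"travel": [-0.013, 0.002, 0], "turn": 17}

```text
time: 31.88
eef_pos: [0.5664, 0.0537, 0.0919]
orientation: [-3.139, -0.005, 1.527]
contact_force: [-11.5, 28.8, 11.8]
width: 0.0114
grip_force: 36.9
```

Call:
send_rows:
  increments:
    - {"travel": [-0.002, 0.003, 0], "turn": 0}
    - {"travel": [-0.004, 0.003, 0], "turn": 2}
    - {"travel": [-0.004, 0.003, 0], "turn": 2}

```text
time: 32.25
eef_pos: [0.565, 0.054, 0.0923]
orientation: [3.138, -0.001, 1.562]
contact_force: [13.1, 5.1, 0.0]
width: 0.0112
grip_force: 38.5
```

```bash
python3 - <<'E'
from h import *
s=env.sense();print(s["eef_pos"].round(4),s["orientation"].round(3),s["width"],s["contact_force"].round(1),s["wrist_torque"].round(2))
c,im=snap("wrist","w6.png")
cv2.imwrite("pics/v6.png",im[60:480,80:600])
E
```

```text
[0.565  0.054  0.0923] [ 3.138e+00 -1.000e-03  1.562e+00] 0.01121924189431705 [13.1  5.1  0. ] [ 0.95 -1.91 -0.73]
```

View pics/v6.png

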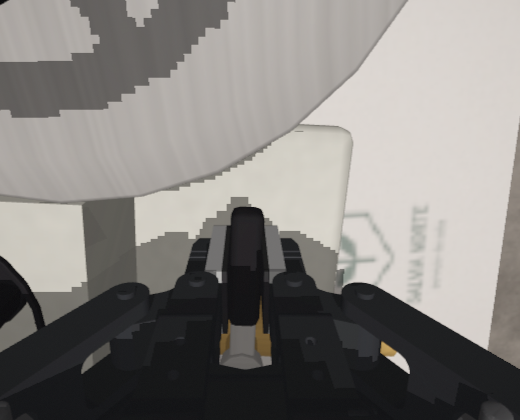

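Call:
send_rows:
  increments:
    - {"travel": [0.002, 0, 0], "turn": 0}
    - {"travel": [0.002, 0, 0], "turn": 0}

```text
time: 32.55
eef_pos: [0.5655, 0.054, 0.092]
orientation: [-3.141, -0.001, 1.561]
contact_force: [-3.2, 4.8, 7.6]
width: 0.0113
grip_force: 41.3
```

Call:
send_rows:
  increments:
    - {"travel": [0, 0, 0], "turn": 0}
    - {"travel": [0, 0, 0], "turn": 0}
    - {"travel": [0, 0, 0], "turn": 0}
    - {"travel": [0, 0, 0.03], "turn": 0}
    - {"travel": [0, 0, 0.06], "turn": 0}
    - {"travel": [0, 0, 0.09], "turn": 10}
    - {"travel": [-0.02, 0, 0.12], "turn": 20}
    - {"travel": [-0.05, -0.01, 0.13], "turn": 30}
  grip: 0

```text
time: 33.55
eef_pos: [0.5157, 0.0436, 0.2233]
orientation: [3.14, 0.001, 2.091]
contact_force: [-1.2, 0.0, -0.2]
width: 0.0428
grip_force: 0.0
```

Call:
send_rows:
  increments:
    - {"travel": [-0.03, -0.01, 0], "turn": 10}
    - {"travel": [-0.06, -0.02, 0], "turn": 20}
    - {"travel": [-0.07, -0.02, 0], "turn": 30}
    - {"travel": [-0.07, -0.02, 0], "turn": 40}
    - {"travel": [-0.07, -0.02, 0], "turn": 50}
    - {"travel": [-0.07, -0.02, 0], "turn": 50}
    - {"travel": [-0.07, -0.02, 0], "turn": 50}
  grip: -1

```text
time: 34.42
eef_pos: [0.4456, 0.0234, 0.2218]
orientation: [-3.141, -0.0, 2.953]
contact_force: [0.5, 0.1, -0.0]
width: 0.0855
grip_force: 0.0
```

```bash
python3 - <<'E'
from h import *
s=env.sense();print(s["eef_pos"].round(4),s["orientation"].round(3),s["width"],s["joint_pos"].round(2))
c,im=snap("wrist","w7.png"); q=p(c,[.446,.0235,.09]);print(q); x,y=q.astype(int); t,tm=snap("top","t7.png")
x0,y0=max(0,x-90),max(0,y-80);print(x0,y0)
cv2.imwrite("pics/k7.png",cv2.resize(im[y0:y0+160,x0:x0+180],(720,640),interpolation=cv2.INTER_CUBIC)[:600])
E
```

```text
[0.4456 0.0234 0.2218] [-3.141 -0.     2.953] 0.08553316765508981 [-0.12 -0.12  1.73 -0.    1.53 -1.5 ]
[324.17489768 220.21538856]
234 140
```

View pics/k7.png

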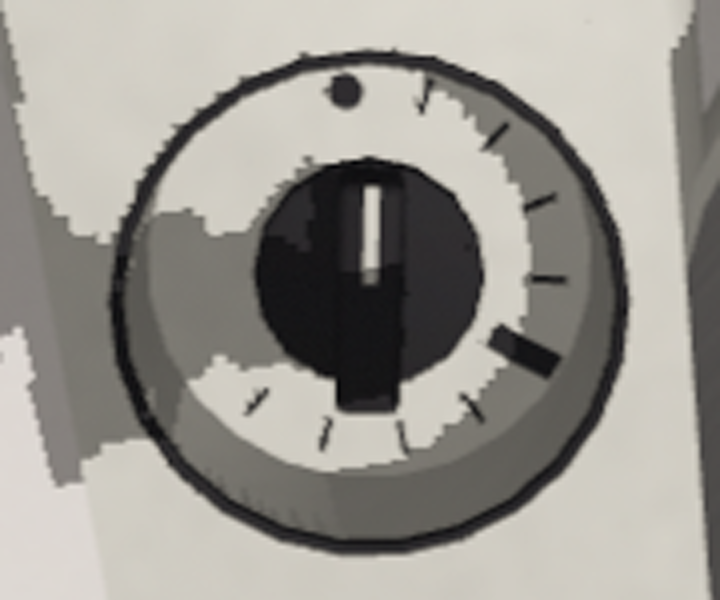

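Knob bar nearly vertical in the crop, white line (373,185)-(371,285), dot (345,92), broad mark (492,338)-(558,365), recess centre about (370,300).

```bash
python3 - <<'E'
from h import *
c=env.calibration("wrist")
f=lambda u,v,z:w(c,(234+u/4,140+v/4),z)[:2]
an=lambda d:np.degrees(np.arctan2(d[1],d[0]))
l1,l2=f(373,185,.0935),f(371,285,.0935)
rec=f(370,300,.1025); dot=f(345,92,.066); b1,b2=f(495,339,.066),f(556,365,.066)
# skirt edge circle: x 255..483, y 160..~385 at z .0745
sk=f(369,272,.0745)
print("rec",rec,"skirt c",sk,"line dir",an(l1-l2),"len",np.hypot(*(l1-l2)))
print("dot dir",an(dot-rec),np.hypot(*(dot-rec)),"broad dir",an((b1+b2)/2-rec),an(b2-b1),np.hypot(*((b1+b2)/2-rec)))
e1=f(374,178,.0935);e2=f(367,410,.0935);print("bar",np.hypot(*(e1-e2)),an(e1-e2),(e1+e2)/2)
for q in (rec,sk): print("line end from",an(l1-q))
E
```

```text
rec [0.43946952 0.02637428] skirt c [0.44108827 0.02596952] line dir 168.29373792729626 len 0.017569978683471703
dot dir 177.81933462706334 0.03087109838030338 broad dir 46.531821071785714 55.70771592663 0.036131142275047344
bar 0.04168689131368754 167.72421928590813 [0.44109106 0.0261743 ]
line end from 167.67807364540073
line end from 167.5325171313611
```

Call:
send_rows:
  increments:
    - {"travel": [-0.0046, 0.0026, 0], "turn": -1.2}
    - {"travel": [-0.0046, 0.0026, -0.03], "turn": -1.2}
    - {"travel": [-0.0046, 0.0026, -0.06], "turn": -1.2}
    - {"travel": [-0.0046, 0.0026, -0.085], "turn": -1.2}
    - {"travel": [-0.0046, 0.0026, -0.105], "turn": -1.2}
    - {"travel": [-0.0046, 0.0026, -0.125], "turn": -1.2}
    - {"travel": [-0.0046, 0.0026, -0.142], "turn": -1.2}
    - {"travel": [-0.0046, 0.0026, -0.142], "turn": -1.2}
  grip: 0.3
  grip_force: 30

```text
time: 35.52
eef_pos: [0.4402, 0.0263, 0.079]
orientation: [-3.141, -0.002, 2.935]
contact_force: [-0.4, 0.5, -0.1]
width: 0.0298
grip_force: 0.0
```

Call:
send_rows:
  increments:
    - {"travel": [0, 0, 0], "turn": 0}
    - {"travel": [0, 0, 0], "turn": 0}
    - {"travel": [0, 0, 0], "turn": 0}
    - {"travel": [0, 0, 0], "turn": 0}
    - {"travel": [0, 0, 0], "turn": 0}
  grip: 1

```text
time: 36.15
eef_pos: [0.4411, 0.0252, 0.0807]
orientation: [-3.14, 0.001, 2.936]
contact_force: [-3.5, -8.8, 2.0]
width: 0.0113
grip_force: 33.2
```

Call:
send_rows:
  increments:
    - {"travel": [0, -0.0015, 0], "turn": -9}
    - {"travel": [0, -0.0015, 0], "turn": -19}
    - {"travel": [0, -0.0015, 0], "turn": -29}
    - {"travel": [0, -0.0015, 0], "turn": -39}
    - {"travel": [0, -0.0015, 0], "turn": -49}
    - {"travel": [0, -0.0015, 0], "turn": -59}
    - {"travel": [0, -0.0015, 0], "turn": -69}
    - {"travel": [0, -0.0015, 0], "turn": -79}

```text
time: 37.15
eef_pos: [0.441, 0.0247, 0.0807]
orientation: [3.141, -0.0, 1.551]
contact_force: [-4.8, 2.5, 3.9]
width: 0.0109
grip_force: 33.5
```

Call:
send_rows:
  increments:
    - {"travel": [0, 0, 0], "turn": -10}
    - {"travel": [0, 0, 0], "turn": -20}
    - {"travel": [0, 0, 0], "turn": -30}
    - {"travel": [0, 0, 0], "turn": -36}
    - {"travel": [0, 0, 0], "turn": -38.7}
    - {"travel": [0, 0, 0], "turn": -38.7}
    - {"travel": [0, 0, 0], "turn": -38.7}

```text
time: 38.02
eef_pos: [0.4409, 0.0247, 0.0807]
orientation: [-3.141, -0.0, 0.882]
contact_force: [-5.3, 1.6, 3.8]
width: 0.0111
grip_force: 33.6
```

Call:
send_rows:
  increments:
    - {"travel": [0, 0, 0], "turn": 0}
    - {"travel": [0, 0, 0], "turn": 0}
    - {"travel": [0, 0, 0], "turn": 0}
    - {"travel": [0, 0, 0.02], "turn": 0}
    - {"travel": [0, 0, 0.06], "turn": 0}
    - {"travel": [0, 0, 0.1], "turn": 0}
    - {"travel": [0, 0, 0.14], "turn": 0}
    - {"travel": [0, 0, 0.14], "turn": 0}
  grip: 0.3

```text
time: 39.02
eef_pos: [0.4421, 0.0244, 0.2226]
orientation: [3.138, -0.003, 0.882]
contact_force: [0.2, 1.2, -0.7]
width: 0.0303
grip_force: 0.0
```

Call:
send_rows:
  increments:
    - {"travel": [0, 0, 0.02], "turn": 0}
    - {"travel": [0, 0, 0.02], "turn": 0}
    - {"travel": [0, 0, 0.02], "turn": 0}
    - {"travel": [0, 0, 0.02], "turn": 0}
  grip: -1

```text
time: 39.52
eef_pos: [0.4408, 0.0246, 0.2389]
orientation: [-3.14, 0.001, 0.882]
contact_force: [-0.1, -0.0, -0.3]
width: 0.0854
grip_force: 0.0
```

```bash
python3 - <<'E'
from h import *
s=env.sense();print(s["eef_pos"].round(4),s["orientation"].round(3),s["width"],s["time"])
c,im=snap("wrist","w8.png"); x,y=p(c,[.441,.0245,.09]).astype(int)
x0,y0=max(0,x-80),max(0,y-75);print(x0,y0)
a=cv2.resize(im[y0:y0+150,x0:x0+160],(640,600),interpolation=cv2.INTER_CUBIC)
cv2.imwrite("pics/k8.png",a)
E
```

```text
[0.4408 0.0246 0.2389] [-3.14e+00  1.00e-03  8.82e-01] 0.08535950299778901 39.525
244 141
```

View pics/k8.png

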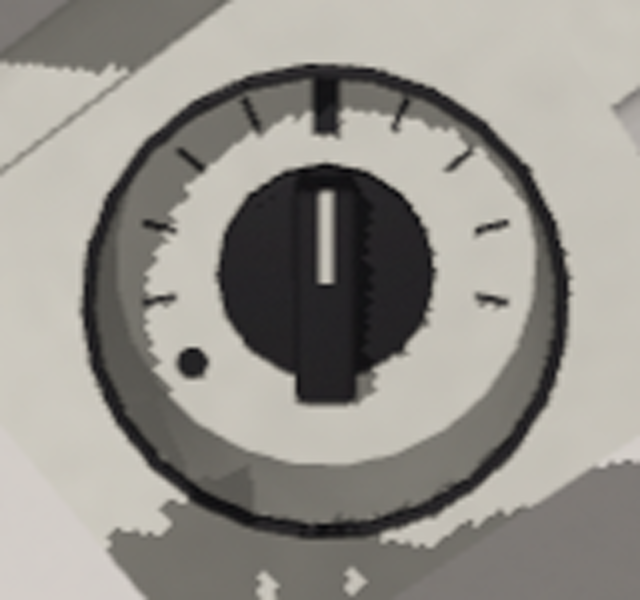

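The white line (326,190–285) points straight at the broad mark (326,105). A last check of lid, valve and tray.

Call:
send_rows:
  increments:
    - {"travel": [-0.01, 0, 0.05], "turn": -10}
    - {"travel": [-0.02, 0, 0.1], "turn": -20}
    - {"travel": [-0.03, 0, 0.15], "turn": -30}
    - {"travel": [-0.04, 0, 0.2], "turn": -40}
    - {"travel": [-0.05, 0, 0.22], "turn": -50}
    - {"travel": [-0.05, 0, 0.22], "turn": -50}
    - {"travel": [-0.05, 0, 0.22], "turn": -50}

```text
time: 40.45
eef_pos: [0.3913, 0.0245, 0.4585]
orientation: [-3.141, 0.002, 0.013]
contact_force: [0.2, 0.1, -0.3]
width: 0.0855
grip_force: 0.0
```

```bash
python3 - <<'E'
from h import *
s=env.sense();print(s["eef_pos"].round(4),s["contact_force"].round(1))
c,im=snap("wrist","w9.png"); t,tm=snap("scene","s9.png")
cv2.imwrite("pics/v9.png",np.vstack([cv2.resize(im[:300],(640,300)),cv2.resize(tm[210:380,150:550],(706,300))[:,:640]]))
for X in ([.506,.197,.192],[.566,.004,.106]): print(p(c,X).round(0))
E
```

```text
[0.3913 0.0245 0.4585] [ 0.2  0.1 -0.3]
[146.  67.]
[346.  20.]
```

View pics/v9.png

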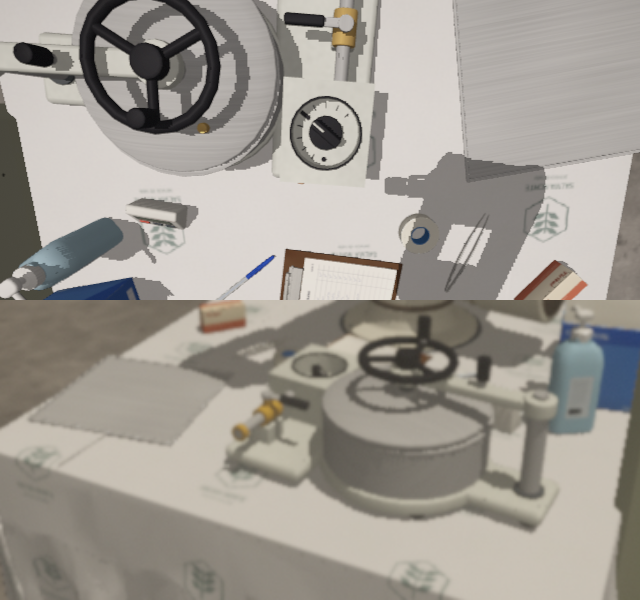

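The lid is down on the rim at (150,62), the valve lever lies across the pipe at (305,19), the tray is empty, and the bottle and timer are untouched.

```bash
python3 -c "
from workcell import env
print(env.job_done())"
```

```text
the job is handed in; nothing more can be done
None
```

I handed in the job after 40 s of arm time: both gauze packs lie flat in the chamber, the lid is screwed down to its stop, the drain valve is shut, and the thermostat was turned last, to the broad mark; the gel bottle and timer were not touched.

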